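Open the glue jar

TASK

On the bench a square glass glue jar is braced in a wooden holder, with a loose wooden dust cover over its cap. Lift the dust cover off by its knob and set it down gently, knob up, on the bench clear of the holder. Then unscrew the jar's tight metal cap (anticlockwise from above), stop turning once the thread lets go, lift the cap straight up and finish while still holding it level over the jar, clear of the jar's mouth by about a finger's width; leave the jar seated in its holder and the other things on the bench where they are.

Things in the scene. Friction and masses are not known exactly. Their poses are not given: they have to be found in the camera images.
- holder: Square light-wood holder screwed to the bench, 107 x 107 mm, 47 mm high, open pocket 71 x 71 mm with its floor 12 mm above the bench. It keeps the jar from turning, not from being lifted. Origin: centre of its underside; x, y along its sides, z up.
- jar: Square pale, cloudy glass jar of glue, 68 x 68 mm, 72 mm tall to the shoulder, about 0.5 kg, standing loose in the holder's pocket (1.5 mm play each side, so it turns a few degrees before the pocket stops it). Round neck 42 mm across with a three-lug thread, rim at z = 94 mm. Origin: centre of its underside, z up, x and y along its sides.
- cap: Metal twist-off cap, 58 mm diameter, 21 mm high, 45 g. Origin: centre of its lower edge, z up; on the jar 78 mm above the jar's origin. Fully home its x is along the jar's x. Turned anticlockwise from there the thread holds it to 0.98 rad, it lifts freely from 0.98 to 1.7 rad, then meets a stop. Starts 0 to 0.2 rad past home. Rises under 3 mm as it turns. Pulled up too early it lifts the jar.
- jar_rim (a point): Centre of the jar's mouth, level with the glass rim, 94 mm above the jar's origin. On the rim lies a sprung rubber sealing ring (up to 4 mm proud) that presses the cap up against the thread with about 9 N, so the cap is tight: roughly 0.2 to 0.5 N m to turn, for which a firm grip (about 45 N) is needed.
- cover: Loose turned-wood dust cover: round hood 76 mm diameter, flat top at z = 32 mm, with a round knob 22 mm in diameter on it up to z = 62 mm, about 70 g. Hollow: 66 mm across, 24 mm deep; its ceiling rests on the cap and its wall hangs round it. Origin: centre of its lower edge; z up along the knob's axis.
- cap_mark (a point): Short raised bar on top of the cap near its edge, 25 mm out from the axis along the cap's x axis, 21 mm above its lower edge: it shows how far the cap has turned (over the jar's x axis when fully home).
- screw_jar: Bystander: closed round jar with a metal lid, 64 mm diameter, 80 mm high, on the bench beyond the holder. Origin: centre of its underside.
- offcut: Bystander: light-wood offcut block, 45 x 85 x 35 mm high (x, y, z). Origin: centre of its underside.
- pushblock: Bystander: round wooden push block, a disc 72 mm diameter, 30 mm high, with a 32 mm round grip on top to 70 mm. Origin: centre of its underside.
Not all that is in view belongs to the job. Leave any turquoise or yellow look-alike of the holder alone.

How it is judged:
On the way:
1. the dust cover stands on the bench, knob up, let go and clear of the holder, with the cap still on the jar (height (world z) of cover below 0.008 m and angle between cover's own z axis and vertical below 0.1 rad and horizontal distance between cover and holder above 0.09 m and contact force between cover and holder below 0.1 N and linear speed of cover below 0.03 m/s and contact force between the fingers and cover below 0.1 N and z of cap in the frame of jar below 0.085 m), for 0.2 s.
At the end, for the whole second after the job is handed in: Gripper holds the cap, at rest, level within 10 deg, over the jar within 15 mm, lower edge 3 to 40 mm above its rim, not touching it; jar upright on the holder's floor; cover at rest on the bench, knob up, let go, over 90 mm from the holder's centre and not touching it (height (world z) of cover below 0.008 m and angle between cover's own z axis and vertical below 0.1 rad and horizontal distance between cover and holder above 0.09 m and contact force between cover and holder below 0.1 N and linear speed of cover below 0.03 m/s and contact force between the fingers and cover below 0.1 N and z of cap in the frame of jar between 0.097 and 0.134 m and horizontal distance between cap and jar below 0.015 m and angle between cap's own z axis and vertical below 0.17 rad and linear speed of each of cap, jar below 0.02 m/s and contact force between the fingers and cap above 1 N and contact force between cap and jar below 0.1 N and z of jar in the frame of holder below 0.015 m and angle between jar's own z axis and vertical below 0.06 rad); the arm keeps its last pose, push and grip.
It fails at once if the jar is lifted more than 12 mm off the holder's floor or tipped (z of jar in the frame of holder above 0.024 m or angle between jar's own z axis and vertical above 0.2 rad).
It fails at once if the dust cover is tipped over (angle between cover's own z axis and vertical above 0.6 rad).
It fails at once if the dust cover is dropped on to the bench (height (world z) of cover below 0.03 m and linear speed of cover above 0.5 m/s).
It fails at once if a bystander is pushed more than 30 mm or tipped (distance of any of screw_jar, offcut, pushblock from where it was at the start of the episode above 0.03 m or angle between any of screw_jar, offcut, pushblock's own z axis and vertical above 0.4 rad).
It fails at once if the cap is turned on well past the point where the thread lets go (over 2 rad past fully home) (x of cap_mark in the frame of jar below -0.0105 m).
It also fails if it takes over 48 s, if anything falls off the work surface, if the arm or the gripper's body presses on something with over 40 N, if the wrist force passes 120 N, or if a joint passes its speed limit or range.

ROBOT

A 7-joint arm with a two-finger parallel gripper is mounted at the origin on the work surface. World frame = base frame: x ahead of the robot, y to its left, z up, the work surface at z = 0. Lengths are in m, angles in rad, forces in N, time in s.
With the tool pointing down it reaches from about 0.4 to 0.85 m from the base axis. Payload 4.5 kg.
Tool frame: the origin (TCP) lies midway between the tips of the shut fingers; the grasp point (between the pads) lies 19 mm behind it; z points along the fingers, y is the line along which they close (so a half turn about z gives the same grasp; the last joint's range is limited). The gripper opens to 88 mm and grips with 3 to 60 N. Pads are 18 mm wide; open, the fingers measure 123 mm over their backs; the gripper's body (75 mm by 187 mm) begins 45 mm behind the grasp point.
Start: joints at [1.344, 0.689, -0.195, 1.565, 0.157, 0.902, -0.215], TCP at [0.161, -0.604, 0.239] pointing down, gripper open.
Joint ranges: [-3.01, 3.01], [-0.46, 2.08], [-1.47, 1.51], [0.13, 2.56], [-1, 4.14], [0.04, 2.09], [-2.66, 2.66]. Speed limits (rad/s): [2.57, 2.57, 3.14, 3.14, 3.14, 3.14, 3.14].

INTERFACE

Orientations are given as a unit quaternion [w, x, y, z].
In Python, from rig import robot gives the robot as it stands. The module is installed in compiled form; this text tells all that it offers.
- The arm moves only by the tool step_arm, never from a script. Its arguments are lists of equal length, an entry for each row: "translation": the shift along the tool's x, y, z in cm, a list of three; "angular": the turn, a rotation vector about the tool's x, y, z in degrees, a list of three; "jaw": the closure, from 0 (fully open) to 1 (shut). In form: {"translation": [[x, y, z], ...], "angular": [[rx, ry, rz], ...], "jaw": [jaw, ...]}. A call has 1 to 20 rows; each row is the pose to reach, as a shift and turn from the pose commanded when the call began, along the tool's axes at that moment; what a row does not reach only later rows make up. A row lasts 1/8 s, in which the tool goes at most 62.5 mm and 10.7 degrees, less where a joint would pass 70% of its speed; a pose out of reach is approached as far as the arm can. A call with a gripper value outside its range is refused whole. The fingers move at their own pace and stop on an object; the grip force is fixed at half the most. Time passes only in rows, so rows that repeat a pose let the fingers close. It gives the time, the measured TCP pose, the force, the opening and the grip force at its end, in the units of the state.
- robot.get_obs(): the state, without advancing time (a new reading comes with each control period).
- robot.camera(name): name is "scene" or "top" or "wrist"; returns a dict with "img" (400x640x3 uint8, blue, green, red), "mtx" (3x3 intrinsics, pixels), "camera_from_world" (4x4, takes a point from world to camera coordinates). Camera axes: x right, y down, z forward; pixel columns grow to the right and rows downward; lengths in m; the calibration is good to about 2 mm. A picture is of the moment at which its call begins. There is no depth.
- robot.finish_job(): hands the job in; it is judged then, once.
The state is a dict: "t": time; "joint_pos": joint angles; "joint_velocities": joint speeds; "tau": joint torques, N m; "eef_pos": TCP position; "orientation": TCP orientation; "force": force on the tool from outside, world axes, zero at the start; "wrist_torque": the same for the moment, N m; "finger_gap": finger opening in m; "finger_force": force on a finger pad.
Only numpy, scipy, OpenCV 4.12 (cv2) and the standard library are available. Lean on these libraries where they do the work, as an engineer would, in place of code of your own. Each camera call takes 0.05 s, during which the arm holds its last target. There are 200 camera calls.

## Working session

There is one attempt and no reset: what is moved stays moved. The work goes in short steps, Python scripts to look and compute and a tool call to move; the robot and the scene stay as the last step left them, time stands still between calls to the robot, and variables do not carry over. Pictures are saved under pics/ and viewed, at most 10 in all, crops included, and the job is handed in when it is done.

Besides the shell and the picture viewer there is one more tool, called after "Request:" as name(argument=value, ...) on one line, values as JSON. step_arm: Moves the arm, as the interface text tells. Its arguments: {"type":"object","properties":{"translation":{"type":"array","items":{"type":"array","items":{"type":"number"}}},"angular":{"type":"array","items":{"type":"array","items":{"type":"number"}}},"jaw":{"type":"array","items":{"type":"number"}}},"required":["translation","angular","jaw"]}

```bash
mkdir -p pics
cat > h.py <<'E'
import numpy as np, cv2
from rig import robot
def ray(c,uv,z):
    K=c["mtx"];T=c["camera_from_world"];R=T[:3,:3];o=-R.T@T[:3,3]
    d=R.T@np.linalg.solve(K,[uv[0],uv[1],1.]);s=(z-o[2])/d[2]
    return o+s*d
def proj(c,p):
    T=c["camera_from_world"];q=c["mtx"]@(T[:3,:3]@np.array(p)+T[:3,3]);return q[:2]/q[2]
E
python3 - <<'E'
from h import *
import pickle
cs={n:robot.camera(n) for n in("scene","top")}
pickle.dump(cs,open("cs.pkl","wb"))
for n,c in cs.items():
    cv2.imwrite(f"pics/{n}0.png",c["img"]);T=c["camera_from_world"];print(n,-T[:3,:3].T@T[:3,3])
o=robot.get_obs();print({k:np.round(v,3) for k,v in o.items()})
E
```

```text
scene [0.99444768 0.47035272 0.89934604]
top [ 0.431785   -0.0078567   0.94482372]
{'t': np.float64(0.1), 'joint_pos': array([ 1.344,  0.69 , -0.195,  1.566,  0.157,  0.902, -0.215]), 'joint_velocities': array([ 0.   , -0.003, -0.   , -0.003,  0.001,  0.   , -0.001]), 'tau': array([-3.0000e-03, -5.2851e+01, -1.2720e+00, -1.5384e+01, -5.3000e-02,
        2.0000e-03,  0.0000e+00]), 'eef_pos': array([ 0.161, -0.603,  0.238]), 'orientation': array([-0.001,  0.992,  0.13 , -0.   ]), 'force': array([-0.162,  0.267,  0.233]), 'wrist_torque': array([ 0.013,  0.019, -0.018]), 'finger_force': np.float64(0.0), 'finger_gap': np.float64(0.088)}
```

View pics/top0.png

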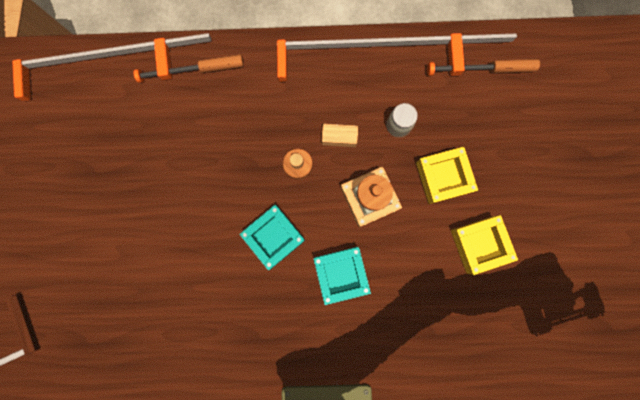

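View pics/scene0.png

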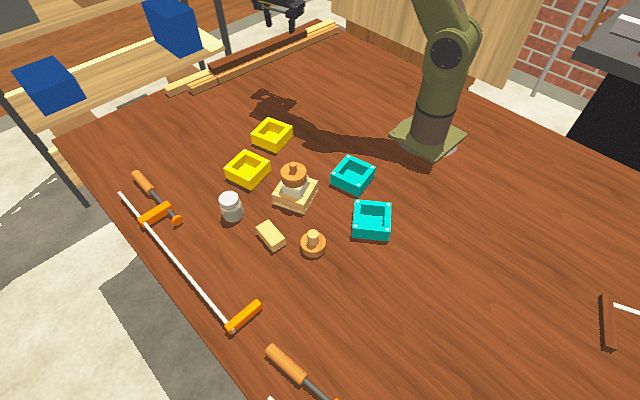

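The top view shows the covered jar in its light-wood holder at about (372,192) and its knob at (376,189). The scene view shows the same at (293,180). Things that could be mistaken for it, in top-view pixels: the push block (297,163), which also has a knob but stands on the bench, the turquoise holders (272,237) and (342,275), the yellow ones (447,175) and (486,244), and the screw jar (403,118). I choose the hood on the jar in the plain wood holder, and will check it in a close crop.

Run:
```python
from h import *
import pickle
cs=pickle.load(open("cs.pkl","rb"))
a=cv2.resize(cs["top"]["img"][140:240,310:430],None,fx=5,fy=5,interpolation=cv2.INTER_CUBIC)[:,:400+200]
b=cv2.resize(cs["scene"]["img"][150:220,260:330],None,fx=5,fy=5,interpolation=cv2.INTER_CUBIC)
h=max(a.shape[0],b.shape[0]);v=np.zeros((h,800,3),np.uint8)
a=cv2.resize(a,(432,360));b=cv2.resize(b,(360,360));v=np.zeros((360,800,3),np.uint8);v[:,:432]=a;v[:,440:]=b
cv2.imwrite("pics/crop0.png",v)
c=cs["top"]
for n,uv,z in [("knob",(376.5,188.5),.149),("hood",(374.5,193),.119),("push",(296.5,160),.07),("offcut",(340,134),.035),("sj",(404,117),.08),("y1",(447,175),.047),("y2",(486,244),.047),("t1",(272,237),.047),("t2",(342,275),.047)]:
    print(n,ray(c,uv,z).round(3))
c=cs["scene"];print(ray(c,(293,167.5),.149).round(3),ray(c,(312.5,234),.07).round(3))
for n in cs:
    hsv=cv2.cvtColor(cs[n]["img"],cv2.COLOR_BGR2HSV)
    for p in [(350,190),(376,188),(372,200)] if n=="top" else [(285,195),(293,168),(293,185)]: print(n,p,hsv[p[1],p[0]])
```

```text
knob [ 0.54  -0.118  0.149]
hood [ 0.534 -0.117  0.119]
push [0.623 0.053 0.07 ]
offcut [ 0.691 -0.052  0.035]
sj [ 0.714 -0.199  0.08 ]
y1 [ 0.58  -0.299  0.047]
y2 [ 0.417 -0.376  0.047]
t1 [0.448 0.115 0.047]
t2 [ 0.357 -0.044  0.047]
[ 0.546 -0.106  0.149] [0.627 0.056 0.07 ]
scene (285, 195) [ 16 141 194]
scene (293, 168) [ 14 174 154]
scene (293, 185) [ 14 167 147]
top (350, 190) [ 18 128 247]
top (376, 188) [ 13 176 235]
top (372, 200) [ 14 171 238]
```

View pics/crop0.png

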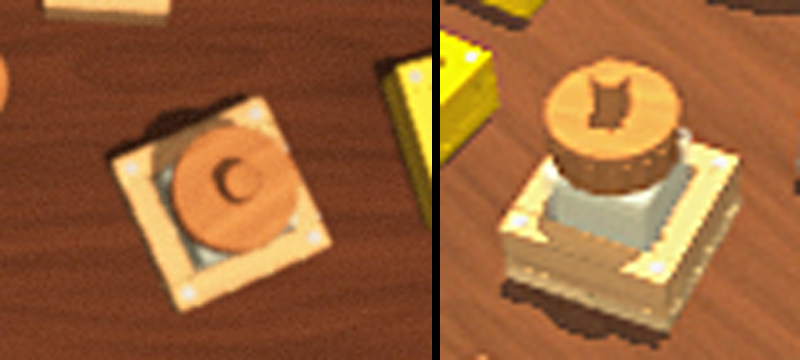

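The crop confirms the cover, sitting on the pale jar in the plain-wood holder. In the crop, the hood's top centre is at (236,188) in the top view and (612,108) in the scene view. The holder's top corners are at (111,157), (262,97), (331,242) and (183,311).

Run:
```python
from h import *
import pickle
cs=pickle.load(open("cs.pkl","rb"))
c=cs["top"];f=lambda u,v:(310+(u+.5)/3.6-.5,140+(v+.5)/3.6-.5)
P=np.array([ray(c,f(*p),.047) for p in [(111,157),(262,97),(331,242),(183,311)]])
print(P.round(3),P.mean(0).round(4))
for i in range(4):
    d=P[(i+1)%4]-P[i];print(np.hypot(*d[:2]).round(4),np.degrees(np.arctan2(d[1],d[0])).round(1)%90)
print("hood top",ray(c,f(236,188),.119).round(4),"knob",ray(c,f(240,181),.149).round(4),"hood scene",ray(cs["scene"],(293.3,171),.119).round(4))
o=robot.get_obs();w=o["orientation"]
from scipy.spatial.transform import Rotation as R
r=R.from_quat(np.r_[w[1:],w[0]]).as_matrix();print(r.round(3))
```

```text
[[ 0.569 -0.048  0.047]
 [ 0.605 -0.148  0.047]
 [ 0.508 -0.188  0.047]
 [ 0.467 -0.091  0.047]] [ 0.5372 -0.1188  0.047 ]
0.1069 20.0
0.1046 22.30000000000001
0.106 23.099999999999994
0.1103 22.8
hood top [ 0.5364 -0.1188  0.119 ] knob [ 0.5366 -0.1173  0.149 ] hood scene [ 0.5372 -0.1178  0.119 ]
[[ 0.966  0.258 -0.001]
 [ 0.258 -0.966  0.001]
 [-0.    -0.002 -1.   ]]
```

Request:
step_arm(translation=[[48.9,-37.3,2.5],[48.9,-37.3,2.5],[48.9,-37.3,2.5],[48.9,-37.3,2.5],[48.9,-37.3,2.5],[48.9,-37.3,2.5],[48.9,-37.3,2.5],[48.9,-37.3,2.5],[48.9,-37.3,2.5],[48.9,-37.3,2.5],[48.9,-37.3,2.5],[48.9,-37.3,2.5],[48.9,-37.3,2.5],[48.9,-37.3,2.5]], angular=[[0,0,0],[0,0,0],[0,0,0],[0,0,0],[0,0,0],[0,0,0],[0,0,0],[0,0,0],[0,0,0],[0,0,0],[0,0,0],[0,0,0],[0,0,0],[0,0,0]], jaw=[0,0,0,0,0,0,0,0,0,0,0,0,0,0])

```text
t: 1.85
eef_pos: [0.5367, -0.1189, 0.2138]
orientation: [0.0, 0.992, 0.129, -0.0]
force: [-0.1, 0.5, -0.4]
finger_gap: 0.0881
finger_force: 0.0
```

```bash
cat >> h.py <<'E'
from scipy.spatial.transform import Rotation as R
def st():
    o=robot.get_obs();w=o["orientation"];r=R.from_quat(np.r_[w[1:],w[0]]).as_matrix()
    print("t",round(float(o["t"]),2),"p",o["eef_pos"].round(4),"q",o["joint_pos"].round(2),"F",o["force"].round(1),"M",o["wrist_torque"].round(2),"gap",round(float(o["finger_gap"]),4),"ff",round(float(o["finger_force"]),1));print(r.round(4).tolist())
    return o,r
def goto(p): # tool-frame shift in cm
    o,r=st();print("shift cm",(r.T@(np.array(p)-o["eef_pos"])*100).round(2))
E
python3 - <<'E'
from h import *
goto([.537,-.118,.123])
c=robot.camera("wrist");cv2.imwrite("pics/w1.png",c["img"])
print(proj(c,[.537,-.118,.149]),proj(c,[.537,-.118,.119]))
import pickle;pickle.dump(c,open("w1.pkl","wb"))
E
```

```text
t 1.85 p [ 0.5367 -0.1189  0.2138] q [ 0.2   0.62 -0.11  1.82  0.1   0.7  -1.28] F [-0.1  0.5 -0.4] M [0.02 0.01 0.01] gap 0.0881 ff 0.0
[[0.9668, 0.2554, -0.0004], [0.2554, -0.9668, -0.0006], [-0.0005, 0.0005, -1.0]]
shift cm [ 0.05 -0.08  9.08]
[309.17376271 211.75658274] [309.25415821 199.0992346 ]
```

View pics/w1.png

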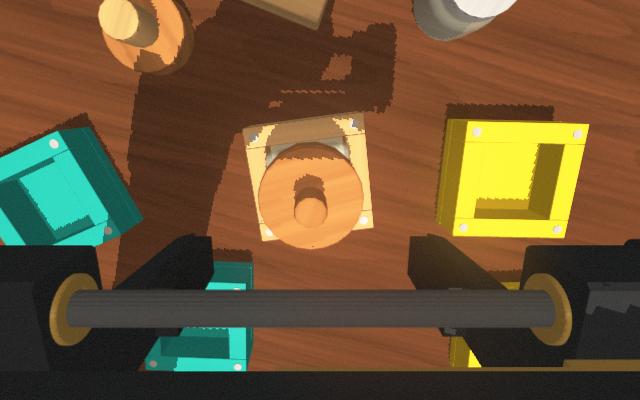

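The wrist view shows the knob top at (310,213), against a predicted (309,212), so the position is right to about 1 mm. I'll descend and grip the knob.

Request:
step_arm(translation=[[0,-0.1,3],[0,-0.1,6],[0,-0.1,8],[0,-0.1,8.8],[0,-0.1,9.0],[0,-0.1,9.0],[0,-0.1,9.0],[0,-0.1,9.0],[0,-0.1,9.0],[0,-0.1,9.0],[0,-0.1,9.0],[0,-0.1,9.0],[0,-0.1,9.0],[0,-0.1,9.0]], angular=[[0,0,0],[0,0,0],[0,0,0],[0,0,0],[0,0,0],[0,0,0],[0,0,0],[0,0,0],[0,0,0],[0,0,0],[0,0,0],[0,0,0],[0,0,0],[0,0,0]], jaw=[0,0,0,0,0,0.5,1,1,1,1,1,1,1,1])

```text
t: 3.65
eef_pos: [0.5372, -0.1165, 0.1237]
orientation: [0.0, 0.992, 0.13, 0.0]
force: [0.2, -0.1, -0.1]
finger_gap: 0.0212
finger_force: 30.0
```

Request:
step_arm(translation=[[0,0,-1],[0,0,-2.5],[0,0,-4.5],[0,0,-7],[0,0,-7],[1.3,-4,-7],[2.7,-8,-7],[4,-12,-7],[5.3,-16,-7],[6.7,-20,-7],[8,-24,-7],[9.4,-28,-7],[10.7,-32,-7],[11.3,-33.9,-7],[11.3,-33.9,-7],[11.3,-33.9,-7],[11.3,-33.9,-7]], angular=[[0,0,0],[0,0,0],[0,0,0],[0,0,0],[0,0,0],[0,0,0],[0,0,0],[0,0,0],[0,0,0],[0,0,0],[0,0,0],[0,0,0],[0,0,0],[0,0,0],[0,0,0],[0,0,0],[0,0,0]], jaw=[1,1,1,1,1,1,1,1,1,1,1,1,1,1,1,1,1])

```text
t: 5.78
eef_pos: [0.5593, 0.2377, 0.1937]
orientation: [0.001, 0.992, 0.128, -0.0]
force: [-0.4, -0.0, 0.2]
finger_gap: 0.0213
finger_force: 30.0
```

Run:
```python
from h import *
goto([.56,.24,.037])
a=robot.camera("top")["img"];b=robot.camera("scene")["img"]
v=np.hstack([cv2.resize(a[90:250,120:440],(400,200)),b[130:330,220:620]]);cv2.imwrite("pics/lift.png",v)
```

```text
t 5.78 p [0.5593 0.2377 0.1937] q [-0.46  0.72 -0.03  1.67  0.03  0.76 -1.82] F [-0.4 -0.   0.2] M [-0.01 -0.02 -0.01] gap 0.0213 ff 30.0
[[0.967, 0.2549, -0.0001], [0.2549, -0.967, -0.0016], [-0.0005, 0.0015, -1.0]]
shift cm [ 0.13 -0.23 15.67]
```

View pics/lift.png

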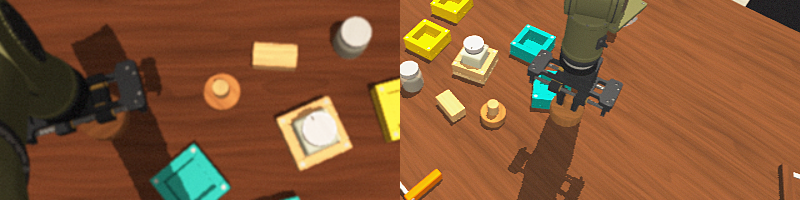

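The picture shows the cap bare and still on the jar at (319,130), with the cover held clear at (108,125). I'll lower it slowly.

Request:
step_arm(translation=[[0,0,4],[0,0,8],[0,0,12],[0,0,14],[0,0,15],[0,0,15.3],[0,0,15.5],[0,0,15.6],[0,0,15.7],[0,0,15.7]], angular=[[0,0,0],[0,0,0],[0,0,0],[0,0,0],[0,0,0],[0,0,0],[0,0,0],[0,0,0],[0,0,0],[0,0,0]], jaw=[1,1,1,1,1,1,1,1,1,1])

```text
t: 7.12
eef_pos: [0.5591, 0.2403, 0.0369]
orientation: [-0.0, 0.992, 0.13, 0.0]
force: [0.2, -0.0, -0.5]
finger_gap: 0.0213
finger_force: 30.0
```

Request:
step_arm(translation=[[0,0,0.1],[0,0,0.1],[0,0,0.1],[0,0,0.1],[0,0,0.1],[0,0,0.1],[0,0,0.1],[0,0,0.1],[0,0,-1],[0,0,-4],[0,0,-8],[0,0,-13],[0,0,-16],[0,0,-16]], angular=[[0,0,0],[0,0,0],[0,0,0],[0,0,0],[0,0,0],[0,0,0],[0,0,0],[0,0,0],[0,0,0],[0,0,0],[0,0,0],[0,0,0],[0,0,0],[0,0,0]], jaw=[1,1,0.7,0.5,0.3,0,0,0,0,0,0,0,0,0])

```text
t: 8.88
eef_pos: [0.5606, 0.241, 0.2001]
orientation: [-0.001, 0.992, 0.13, 0.003]
force: [-0.4, 0.4, -0.3]
finger_gap: 0.0882
finger_force: 0.0
```

Run:
```python
from h import *
goto([.537,-.118,.20])
c=robot.camera("top");b=robot.camera("scene")["img"]
im=c["img"]
v=np.hstack([cv2.resize(im[140:240,310:430],(480,400),interpolation=cv2.INTER_CUBIC),cv2.resize(b[150:350,260:420],(320,400))]);cv2.imwrite("pics/cap.png",v)
import pickle;pickle.dump(c,open("t2.pkl","wb"))
print(proj(c,[.537,-.118,.111]))
```

```text
t 8.88 p [0.5606 0.241  0.2001] q [-0.46  0.71 -0.04  1.66  0.03  0.76 -1.82] F [-0.4  0.4 -0.3] M [ 0.01 -0.04  0.01] gap 0.0882 ff 0.0
[[0.9662, 0.2576, 0.0058], [0.2576, -0.9662, 0.0028], [0.0063, -0.0012, -1.0]]
shift cm [-11.53  34.08  -0.1 ]
[374.34404788 192.08540819]
```

View pics/cap.png

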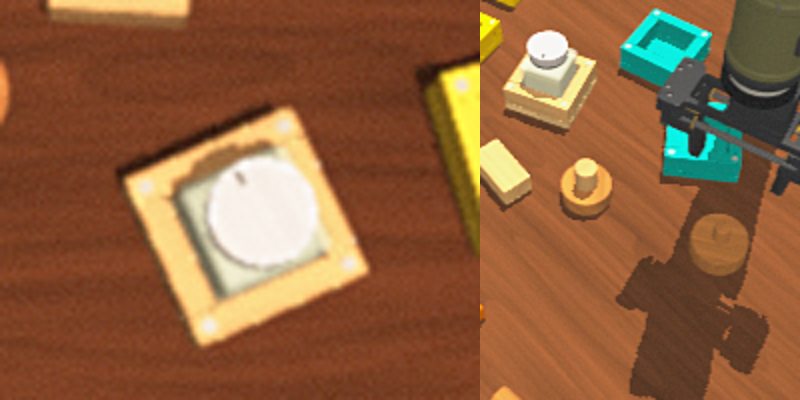

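The cover stands upright on the bench (crop (720,245)). The cap is centred near (263,213) in the crop and its mark is at (240,179), so the mark points about 34° in the world against a jar yaw of about 22.5°. That puts the cap about 0.2 rad past home, within the given range.

Run:
```python
from h import *
import pickle
c=pickle.load(open("t2.pkl","rb"));h=cv2.cvtColor(c["img"],cv2.COLOR_BGR2HSV)
m=((h[...,1]<35)&(h[...,2]>190)).astype(np.uint8);m[:140]=0;m[240:]=0;m[:,:340]=0;m[:,410:]=0
cn=max(cv2.findContours(m,0,1)[0],key=cv2.contourArea);(u,v),r=cv2.minEnclosingCircle(cn);e=cv2.fitEllipse(cn)
print((u,v),r,e,ray(c,(u,v),.111),ray(c,e[0],.111))
print("diam",np.linalg.norm(ray(c,(u+r,v),.111)-ray(c,(u-r,v),.111)))
mk=ray(c,(310+240/4-.4,140+179/4-.4),.111)-ray(c,e[0],.111);print("mark",mk,np.degrees(np.arctan2(mk[1],mk[0])))
```

```text
(375.3260803222656, 192.97825622558594) 14.16443920135498 ((375.2568054199219, 192.55099487304688), (25.655689239501953, 27.074560165405273), 136.8367462158203) [ 0.53497626 -0.12003759  0.111     ] [ 0.53591717 -0.11993207  0.111     ]
diam 0.06148950160630292
mark [0.01841223 0.01144823 0.        ] 31.872248640043647
```

Request:
step_arm(translation=[[-2,6,0],[-4,12,0],[-6,18,0],[-8,24,0],[-10,30,0],[-11.5,34.1,0],[-11.5,34.1,0],[-11.5,34.1,0],[-11.5,34.1,0],[-11.5,34.1,0]], angular=[[0,0,0],[0,0,0],[0,0,0],[0,0,0],[0,0,0],[0,0,0],[0,0,0],[0,0,0],[0,0,0],[0,0,0]], jaw=[0,0,0,0,0,0,0,0,0,0])

```text
t: 10.22
eef_pos: [0.536, -0.1173, 0.1966]
orientation: [-0.0, 0.991, 0.131, -0.0]
force: [-0.5, -0.5, 0.2]
finger_gap: 0.0884
finger_force: 0.0
```

Run:
```python
from h import *
c=robot.camera("wrist");goto([.537,-.118,.089]);h=cv2.cvtColor(c["img"],cv2.COLOR_BGR2HSV)
m=((h[...,1]<35)&(h[...,2]>190)).astype(np.uint8)
for cn in cv2.findContours(m,0,1)[0]:
    if cv2.contourArea(cn)>1000: e=cv2.fitEllipse(cn);print(e,ray(c,e[0],.111))
print(proj(c,[.537,-.118,.111]))
```

```text
t 10.28 p [ 0.5359 -0.1176  0.1966] q [ 0.2   0.64 -0.1   1.84  0.1   0.66 -1.28] F [-0.8 -0.2 -0.2] M [-0.05 -0.04  0.02] gap 0.0883 ff 0.0
[[0.9656, 0.2599, -0.0002], [0.2599, -0.9656, 0.0003], [-0.0001, -0.0004, -1.0]]
shift cm [ 0.09  0.07 10.76]
((313.939208984375, 204.22589111328125), (79.49345397949219, 83.95409393310547), 87.99333953857422) [ 0.5359715  -0.11972335  0.111     ]
[311.90792353 202.20855297]
```

Request:
step_arm(translation=[[0,0.15,4],[0,0.15,8],[0,0.15,10],[0,0.15,10.6],[0,0.15,10.7],[0,0.15,10.7],[0,0.15,10.7],[0,0.15,10.7],[0,0.15,10.7],[0,0.15,10.7],[0,0.15,10.7],[0,0.15,10.7],[0,0.15,10.7],[0,0.15,10.7]], angular=[[0,0,0],[0,0,0],[0,0,0],[0,0,0],[0,0,0],[0,0,0],[0,0,0],[0,0,0],[0,0,0],[0,0,0],[0,0,0],[0,0,0],[0,0,0],[0,0,0]], jaw=[0,0,0,0,0,0.2,0.4,0.6,1,1,1,1,1,1])

```text
t: 12.02
eef_pos: [0.5363, -0.12, 0.09]
orientation: [-0.0, 0.991, 0.13, 0.0]
force: [-1.1, 2.3, 5.3]
finger_gap: 0.0575
finger_force: 30.0
```

```bash
python3 -c "
from h import *;st()"
```

```text
t 12.03 p [ 0.5363 -0.12    0.09  ] q [ 0.18  0.82 -0.07  1.91  0.13  0.42 -1.3 ] F [-1.1  2.3  5.3] M [0.36 0.18 0.  ] gap 0.0575 ff 30.0
[[0.9661, 0.2581, 0.0003], [0.2581, -0.9661, 0.0003], [0.0004, -0.0002, -1.0]]
```

Request:
step_arm(translation=[[0,0,0],[0,0,0],[0,0,0],[0,0,0],[0,0,0]], angular=[[0,0,-5],[0,0,-10],[0,0,-15],[0,0,-20],[0,0,-20]], jaw=[1,1,1,1,1])

```text
t: 12.65
eef_pos: [0.5366, -0.1203, 0.0903]
orientation: [0.0, 0.954, 0.301, 0.001]
force: [-0.8, 1.5, 8.2]
finger_gap: 0.0575
finger_force: 30.0
```

Run:
```python
from h import *
st()
a=robot.camera("top")["img"];b=robot.camera("scene")["img"]
v=np.hstack([cv2.resize(a[140:240,310:430],(480,400),interpolation=cv2.INTER_CUBIC),cv2.resize(b[150:230,260:324],(320,400),interpolation=cv2.INTER_CUBIC)]);cv2.imwrite("pics/turn1.png",v)
```

```text
t 12.65 p [ 0.5366 -0.1203  0.0903] q [ 0.23  0.82 -0.16  1.91  0.28  0.43 -1.09] F [-0.8  1.5  8.2] M [0.22 0.18 0.08] gap 0.0575 ff 30.0
[[0.8191, 0.5737, 0.0013], [0.5737, -0.8191, 0.0], [0.001, 0.0007, -1.0]]
```

View pics/turn1.png

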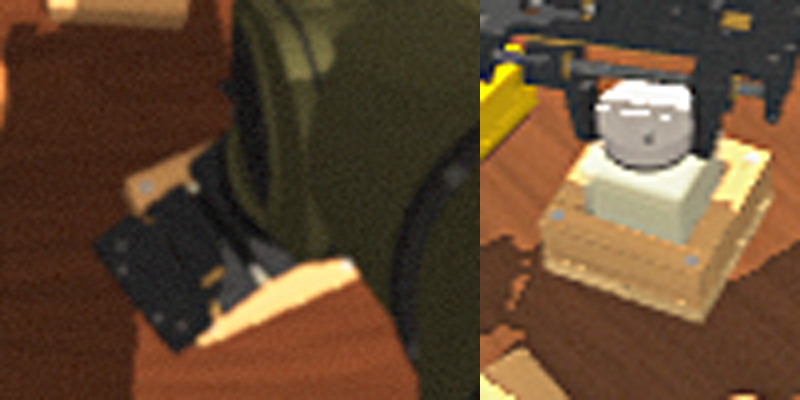

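The top view is blocked by the arm. The scene crop shows the cap gripped at (645,125) with the jar seated and upright. Fz is rising, which fits a cap climbing its thread, so I'll go on turning.

Request:
step_arm(translation=[[0,0,0],[0,0,-0.03],[0,0,-0.05],[0,0,-0.05],[0,0,-0.05],[0,0,-0.05]], angular=[[0,0,-5],[0,0,-10],[0,0,-15],[0,0,-20],[0,0,-23],[0,0,-23]], jaw=[1,1,1,1,1,1])

```text
t: 13.5
eef_pos: [0.5363, -0.1198, 0.0907]
orientation: [-0.0, 0.875, 0.485, 0.0]
force: [-1.9, 1.9, 7.1]
finger_gap: 0.0574
finger_force: 30.0
```

```bash
python3 -c "
from h import *;st()"
```

```text
t 13.5 p [ 0.5363 -0.1198  0.0907] q [ 0.29  0.82 -0.26  1.91  0.43  0.46 -0.83] F [-1.9  1.9  7.1] M [0.45 0.24 0.09] gap 0.0574 ff 30.0
[[0.53, 0.848, 0.0007], [0.848, -0.53, 0.0006], [0.0009, 0.0002, -1.0]]
```

Request:
step_arm(translation=[[0,0,0],[0,0,-0.03],[0,0,-0.05],[0,0,-0.05],[0,0,-0.05],[0,0,-0.05]], angular=[[0,0,-5],[0,0,-10],[0,0,-15],[0,0,-20],[0,0,-23],[0,0,-23]], jaw=[1,1,1,1,1,1])

```text
t: 14.25
eef_pos: [0.5359, -0.1196, 0.091]
orientation: [-0.0, 0.76, 0.649, 0.0]
force: [-1.9, 2.5, 7.0]
finger_gap: 0.0572
finger_force: 30.0
```

Run:
```python
from h import *
st()
b=robot.camera("scene")["img"];w=robot.camera("wrist")["img"]
v=np.hstack([cv2.resize(w,(480,400))[:,:],cv2.resize(b[150:230,260:324],(320,400),interpolation=cv2.INTER_CUBIC)]);cv2.imwrite("pics/turn2.png",v)
```

```text
t 14.25 p [ 0.5359 -0.1196  0.091 ] q [ 0.35  0.83 -0.36  1.91  0.57  0.5  -0.57] F [-1.9  2.5  7. ] M [0.46 0.35 0.05] gap 0.0572 ff 30.0
[[0.1563, 0.9877, -0.0001], [0.9877, -0.1563, 0.0009], [0.0009, -0.0003, -1.0]]
```

View pics/turn2.png

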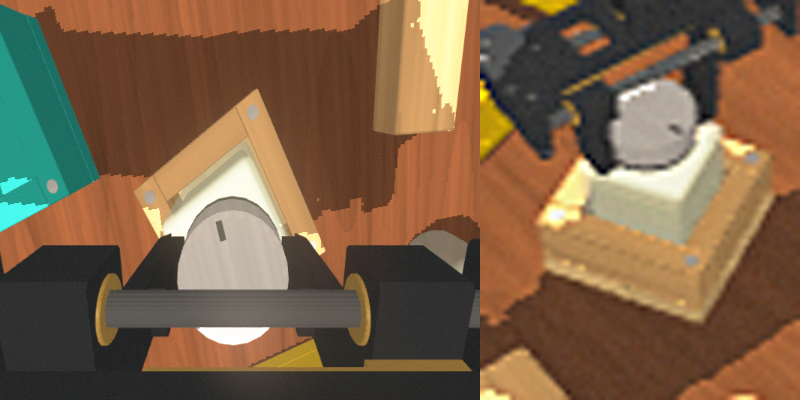

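The wrist view shows the mark on the cap at (221,230), which is (295,230) at full size. The scene crop shows the mark moved round to (675,128), so the cap really turned. Next I'll measure the angle.

Run:
```python
from h import *
c=robot.camera("wrist")
for z in (.111,.113): 
    for uv in [(294.7,230),(292.5,221),(297,241)]:
        d=ray(c,uv,z)-np.array([.536,-.1197,z]);print(z,d.round(4),np.degrees(np.arctan2(d[1],d[0])).round(1))
```

```text
0.111 [-0.0024  0.0203  0.    ] 96.9
0.111 [-0.0026  0.024   0.    ] 96.3
0.111 [-0.0023  0.0157  0.    ] 98.4
0.113 [-0.0022  0.021   0.    ] 96.1
0.113 [-0.0024  0.0246  0.    ] 95.7
0.113 [-0.0021  0.0165  0.    ] 97.3
```

The mark is at about 97° and the jar at most 25°, so the cap is about 1.26 rad past home and free. I'll lift slightly and check the force.

Request:
step_arm(translation=[[0,0,-0.15],[0,0,-0.3],[0,0,-0.45],[0,0,-0.6],[0,0,-0.75],[0,0,-0.9],[0,0,-0.9],[0,0,-0.9]], angular=[[0,0,0],[0,0,0],[0,0,0],[0,0,0],[0,0,0],[0,0,0],[0,0,0],[0,0,0]], jaw=[1,1,1,1,1,1,1,1])

```text
t: 15.4
eef_pos: [0.536, -0.1203, 0.0997]
orientation: [-0.0, 0.761, 0.649, -0.0]
force: [-1.3, 0.9, 0.3]
finger_gap: 0.0574
finger_force: 30.0
```

```bash
python3 -c "
from h import *;st()"
```

```text
t 15.4 p [ 0.536  -0.1203  0.0997] q [ 0.36  0.82 -0.37  1.9   0.56  0.52 -0.56] F [-1.3  0.9  0.3] M [0.26 0.12 0.01] gap 0.0574 ff 30.0
[[0.1574, 0.9875, -0.0002], [0.9875, -0.1574, -0.0001], [-0.0001, -0.0002, -1.0]]
```

Request:
step_arm(translation=[[0,0,-0.3],[0,0,-0.7],[0,0,-1.1],[0,0,-1.5],[0,0,-1.9],[0,0,-2.2],[0,0,-2.2],[0,0,-2.2],[0,0,-2.2],[0,0,-2.2]], angular=[[0,0,0],[0,0,0],[0,0,0],[0,0,0],[0,0,0],[0,0,0],[0,0,0],[0,0,0],[0,0,0],[0,0,0]], jaw=[1,1,1,1,1,1,1,1,1,1])

```text
t: 16.65
eef_pos: [0.5361, -0.1203, 0.1216]
orientation: [-0.0, 0.761, 0.649, -0.0]
force: [-0.2, 0.1, -0.7]
finger_gap: 0.0574
finger_force: 30.0
```

Run:
```python
from h import *
st()
b=robot.camera("scene")["img"]
v=np.hstack([cv2.resize(b[130:250,200:360],(480,400)),cv2.resize(b[130:230,252:332],(320,400),interpolation=cv2.INTER_CUBIC)]);cv2.imwrite("pics/end.png",v)
```

```text
t 16.65 p [ 0.5361 -0.1203  0.1216] q [ 0.37  0.79 -0.4   1.89  0.53  0.57 -0.53] F [-0.2  0.1 -0.7] M [-0.01 -0.04  0.01] gap 0.0574 ff 30.0
[[0.1574, 0.9875, -0.0002], [0.9875, -0.1574, -0.0001], [-0.0001, -0.0002, -1.0]]
```

View pics/end.png

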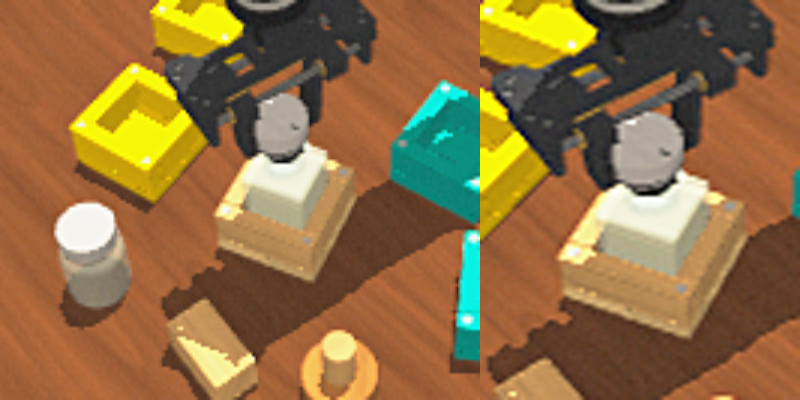

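The cap is held level at (283,128) above the jar at (287,185). The jar is seated in its holder, the bystanders are undisturbed, and the wrist carries only about 0.7 N. I'll hand it in.

```bash
python3 -c "
from h import *;print(robot.finish_job())"
```

```text
the job is handed in; nothing more can be done
None
```

I handed the job in at about 17 s, with no verdict shown: the cover stands knob up on the bench, and the cap is unscrewed and held level about 16 mm above the rim of the seated jar, going by the arm readings and the last pictures.

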